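Cock the sprung arm of the red-knobbed glue-up jig

TASK

Make the empty jig, the one with the red knob, ready for loading: take it by the red knob, swing its arm away from the fence against its spring until the pin is over the notch between the yellow marks, and while holding it there push the knob down so that the pin goes fully into the notch. Let go; the pin must keep the arm open. Leave the arm of the blue-knobbed jig, which is clamping a glued block, where it is.

Things in the scene. Friction and masses are not known exactly. Their poses are not given: they have to be found in the camera images.
- red_jig: Glue-up jig with red knob, fixed. Origin: bench level, on the arm's spindle (head 76 mm up); z up. Plywood plate x -150..40, y -95..133 mm, 30 thick; arm points to -x. Fence at +y side, top 56 mm up. Steel arc rail under the knob's path, radius 120, 24 wide, top 42 mm up; near its -y end a notch 26 mm long, 12 deep, between a yellow line and a yellow end block.
- red_arm (a joint): Angle a of the red jig's arm, rad: 0 at rest by the fence, grows counter-clockwise from above. Knob axis in the jig's frame: x = -0.12 cos(a-0.5), y = -0.12 sin(a-0.5) m. A spring pulls it to 0 with 1.7 N at the knob at rest, 6 N at the notch. The 10 mm pin can enter the notch for a = 0.95 to 1.07; hard stop at 1.08. Latched and let go it rests at about 0.94.
- red_knob (a point): Centre of the top of the upright red knob (28 mm diameter, 45 tall; turns freely about its own axis, so the hand need not turn with the arm). Pin up, as at the start: 125 mm over the bench; fully down: 113 mm. Sliding it takes 2 N; it stays where left; off the notch the rail stops it after 3 mm. Arm below: 20 mm wide, its top 58 mm up, pin bush to 64 mm.
- blue_arm (a joint): Arm angle (rad) of the other jig, alike but with a blue knob and with a dark wooden block between its arm and its fence; 0 = closed on the block. To be left at 0.

How it is judged:
On the way:
1. the red arm is swung over the notch with the pin still up (value of joint red_arm above 0.92 rad and z of red_knob in the frame of red_jig above 0.12 m), for 0.05 s.
At the end, for the whole second after the job is handed in: The red arm stands still beyond 0.9 rad with its pin at least 7 mm down in the notch, let go of, and the blue arm is closed (under 0.1 rad) (value of joint red_arm above 0.9 rad and z of red_knob in the frame of red_jig below 0.118 m and velocity of joint red_arm between -0.1 and 0.1 rad/s and value of joint blue_arm below 0.1 rad); the robot touches nothing.
It fails at once if the blue jig's arm is swung open by more than 0.2 rad (value of joint blue_arm above 0.2 rad).
It also fails if it takes over 35 s, if anything falls off the work surface, if the arm or the gripper's body presses on something with over 40 N, if the wrist force passes 120 N, or if a joint passes its speed limit or range.

ROBOT

A 6-joint arm with a two-finger parallel gripper is mounted at the origin on a cart in front of the work surface, level with it; the furniture and walls round the work are solid. World frame = base frame: x ahead of the robot, y to its left, z up, the work surface at z = 0. Lengths are in m, angles in rad, forces in N, time in s.
With the tool pointing down it reaches from about 0.35 to 0.775 m from the base axis. Payload 5.5 kg.
Tool frame: the origin (TCP) lies at the very end of the fingers, on their centre line; the grasp point (between the pads) lies 19 mm behind it; z points along the fingers, y is the line along which they close (so a half turn about z gives the same grasp; the last joint's range is limited). The gripper opens to 85 mm and grips with 20 to 120 N. Pads are 22 mm wide; open, the fingers measure 114 mm over their backs; the gripper's body (76 mm by 85 mm) begins 54 mm behind the grasp point. The pads swing forward as they close: fully open they stand 13 mm farther back than shut.
Start: joints at [1.07, 0.313, 0.046, 1.304, 0, 1.431], TCP at [0.203, 0.538, 0.199] pointing down, gripper open.
Joint ranges: [-2.76, 2.76], [-0.86, 1.69], [-1.03, 1.26], [-2.2, 2.34], [-1.47, 1.5], [-3.14, 3.14]. Speed limits (rad/s): [2.57, 2.57, 3.14, 3.14, 3.14, 3.14].

INTERFACE

Orientations are given as a unit quaternion [w, x, y, z].
In Python, from workcell import env, cams, ticket, spotter gives the robot as it stands.
- The arm moves only by the tool jog_arm, never from a script. Its argument "increments" is a list that holds one entry, the list of rows, each a list of 7 numbers: the shift along the tool's x, y, z in units of 0.25 m (1.0 is 0.25 m), then the turn, a rotation vector about the tool's x, y, z in units of 180 degrees (1.0 is 180 degrees), then the closure in counts, from 0 (fully open) to 255 (shut). A call has 1 to 20 rows; each row shifts and turns the commanded pose from where the row before left it, along the tool's axes as they then stand; what a row does not reach is not made up. A row lasts 1/10 s, in which the tool goes at most 50 mm and 8.59 degrees, less where a joint would pass 70% of its speed; a pose out of reach is approached as far as the arm can. A call with a number of a shift or a turn outside -1 to 1 is refused whole. A call with a gripper value outside its range is refused whole. The fingers move at their own pace and stop on an object; "force" is the grip in N (left out, the last holds). Time passes only in rows, so rows that do not move let the fingers close. It gives the time, the measured TCP pose, the force, the opening and the grip force at its end, in the units of the state.
- env.get_state(): the state, without advancing time (a new reading comes with each control period).
- cams.read_camera(name): name is "scene" or "top"; returns a dict with "pixels" (400x640x3 uint8, red, green, blue), "fx", "fy", "cx", "cy" (pixels), "xyz" and "attitude" of the camera in the world. Camera axes: x right, y down, z forward; pixel columns grow to the right and rows downward; lengths in m; the calibration is good to about 2 mm. A picture is of the moment at which its call begins. There is no depth.
- ticket.hand_in(): hands the job in; it is judged then, once.
Trained networks look in the newest picture that a camera, given by its name, has taken for a name from the list of things; names that differ only in an ending like _2 or _b are one class to them, and where a whole thing is asked for, a point or a joint stands for the part that bears it (a point fixed in the world has none). Each returns a list of dicts, best first, with "conf" (0 to 1); they miss things now and then, are a little off and sometimes report something else, mostly with a low value. They report only what shows in the picture. A call takes as long as a camera call.
- spotter.find_in(target, camera): "uv" ([column, row] in pixels, amid what is visible of it).
- spotter.cut_out(target, camera): "region" (400x640 bool, what is visible of it) and "uv" ([column, row] in pixels, amid what is visible of it).
- spotter.landmark_of(target, camera): "uv" ([column, row] in pixels: a listed point, or the origin of a listed thing).
The state is a dict: "clock": time; "joint_pos": joint angles; "qvel": joint speeds; "tau": joint torques, N m; "tcp_pos": TCP position; "orientation": TCP orientation; "wrist_force": force on the tool from outside, world axes, zero at the start; "ft_torque": the same for the moment, N m; "finger_gap": finger opening in m; "grip_force": force on a finger pad.
Only numpy, scipy, OpenCV 4.12 (cv2) and the standard library are available. Lean on these libraries where they do the work, as an engineer would, in place of code of your own. Each camera call takes 0.05 s, during which the arm holds its last target. There are 200 camera calls.

## Working session

There is one attempt and no reset: what is moved stays moved. The work goes in short steps, Python scripts to look and compute and a tool call to move; the robot and the scene stay as the last step left them, time stands still between calls to the robot, and variables do not carry over. Pictures are saved under pics/ and viewed, at most 10 in all, crops included, and the job is handed in when it is done.

Besides the shell and the picture viewer there is one more tool, called after ">>>" as name([rows], argument=value, ...), one row to a line, values as JSON. jog_arm: Moves the arm, as the interface text tells. Shifts and turns lie within -1 to 1; 1 stands for 0.25 m of shift or 180 degrees of turn. Its arguments: {"type":"object","properties":{"increments":{"type":"array"},"force":{"type":"number"}},"required":["increments"]}

```bash
mkdir -p pics
cat > h.py <<'E'
import numpy as np, cv2
from scipy.spatial.transform import Rotation as R
from workcell import env, cams, ticket, spotter
def look(n):
    c=cams.read_camera(n); return c
def rot(c):
    a=np.array(c["attitude"]); 
    return a if a.shape==(3,3) else R.from_quat(a,scalar_first=True).as_matrix()
def ray(c,uv):
    d=np.array([(uv[0]-c["cx"])/c["fx"],(uv[1]-c["cy"])/c["fy"],1]); d=rot(c)@d
    return np.array(c["xyz"]),d/np.linalg.norm(d)
def plane(c,uv,z):
    o,d=ray(c,uv); return o+d*(z-o[2])/d[2]
def tri(rs):
    A=0;b=0
    for o,d in rs:
        P=np.eye(3)-np.outer(d,d); A=A+P; b=b+P@o
    x=np.linalg.solve(A,b); return x,[np.linalg.norm((np.eye(3)-np.outer(d,d))@(x-o)) for o,d in rs]
def proj(c,p):
    q=rot(c).T@(np.array(p)-c["xyz"]); return [c["fx"]*q[0]/q[2]+c["cx"],c["fy"]*q[1]/q[2]+c["cy"]]
E
python3 - <<'E'
from h import *
np.set_printoptions(precision=4,suppress=True)
s=env.get_state(); print(s["clock"],s["tcp_pos"],s["orientation"],s["finger_gap"])
for n in ("scene","top"):
    c=look(n); print(n,c["xyz"],c["attitude"],c["fx"],c["cx"],c["cy"])
    cv2.imwrite(f"pics/{n}0.png",c["pixels"][:,:,::-1])
    for t in ("red_knob","red_jig","blue_arm"):
        print(t,[(np.round(d["uv"],1),round(d["conf"],2)) for d in spotter.landmark_of(t,n)][:3],[(np.round(d["uv"],1),round(d["conf"],2)) for d in spotter.find_in(t,n)][:3])
E
```

```text
0.0 [0.2027 0.5374 0.198 ] [-0.0003  0.1794  0.9838 -0.0009] 0.08525982861778751
scene [-0.0422 -0.7355  0.8311] [-0.4213  0.8489 -0.2803  0.1529] 507.22172868276425 318.43708737666185 200.83543175203692
red_knob [(array([261.3, 157.8]), 0.61)] [(array([363.5, 261. ]), 0.71), (array([262.4, 167.7]), 0.6)]
red_jig [(array([302.8, 187.9]), 0.86)] [(array([284.3, 190.4]), 0.82)]Traceback (most recent call last):
  File "<stdin>", line 8, in <module>
ValueError: it knows: red_jig, red_knob
```

View pics/scene0.png

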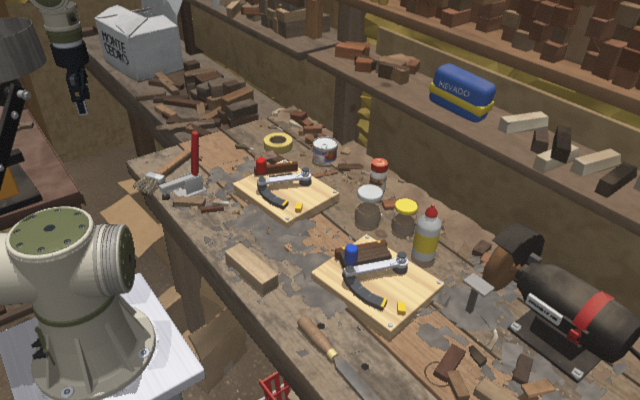

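The scene picture shows the red jig with its knob at about (261,160) and spindle at (305,175). The blue jig is nearer, with its knob at (351,250). The yellow end block of the red jig is at (298,206).

Run:
```python
from h import *
np.set_printoptions(precision=4,suppress=True)
K={};J={}
for n in ("scene","top"):
    c=look(n); print(n,c["xyz"],c["attitude"],c["fx"])
    cv2.imwrite(f"pics/{n}1.png",c["pixels"][:,:,::-1])
    for t in ("red_knob","red_jig"):
        l=spotter.landmark_of(t,n); print(n,t,[(np.round(d["uv"],1),round(d["conf"],2)) for d in l][:3])
        for d in l: print("   plane",plane(c,d["uv"],.125 if t=="red_knob" else 0.0))
    # red pixels blob
    hsv=cv2.cvtColor(c["pixels"],cv2.COLOR_RGB2HSV); m=(((hsv[...,0]<6)|(hsv[...,0]>174))&(hsv[...,1]>190)&(hsv[...,2]>90)).astype(np.uint8)
    k,_,st,ce=cv2.connectedComponentsWithStats(m)
    print([(list(st[i]),np.round(ce[i],1)) for i in range(1,k) if st[i][4]>15])
```

```text
scene [-0.0422 -0.7355  0.8311] [-0.4213  0.8489 -0.2803  0.1529] 507.22172868276425
scene red_knob [(array([264.5, 159.1]), 0.48)]
   plane [0.5382 0.2335 0.125 ]
scene red_jig [(array([305.5, 191.4]), 0.63)]
   plane [0.6437 0.1953 0.    ]
[([np.int32(257), np.int32(158), np.int32(8), np.int32(6), np.int32(30)], array([260.3, 160. ]))]
top [0.4719 0.0163 0.9756] [-0.0452  0.7061 -0.7061  0.0289] 428.9643468088537
top red_knob [(array([213.8, 215.3]), 0.65)]
   plane [0.5314 0.2364 0.125 ]
top red_jig [(array([249.4, 173.8]), 0.82), (array([216.1, 218.4]), 0.48)]
   plane [0.6361 0.1885 0.    ]
   plane [0.533  0.2633 0.    ]
[([np.int32(416), np.int32(116), np.int32(8), np.int32(9), np.int32(16)], array([418.1, 119.8])), ([np.int32(209), np.int32(212), np.int32(13), np.int32(13), np.int32(49)], array([216.7, 218.4]))]
```

View pics/top1.png

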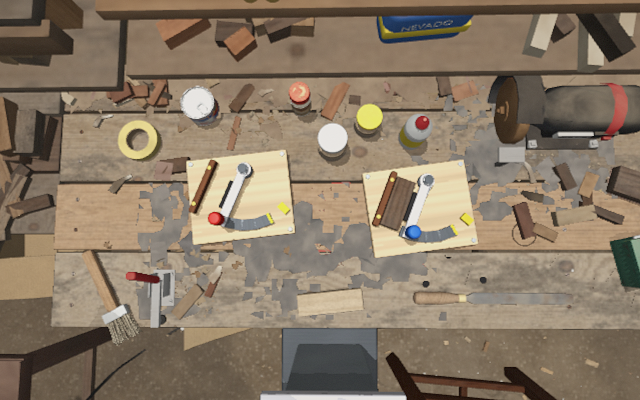

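The top picture shows the red knob at about (215,218), its spindle at (244,170), the yellow line at (270,218) and the yellow end block at (284,208). I'll zoom in on both views.

Run:
```python
import cv2,numpy as np
a=cv2.imread("pics/top1.png")[140:250,175:305]; b=cv2.imread("pics/scene1.png")[140:230,225:345]
cv2.imwrite("pics/crop.png",np.hstack([cv2.resize(a,(390,330),interpolation=2),cv2.resize(b,(400,330),interpolation=2)]))
```

```text
(no output)
```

View pics/crop.png

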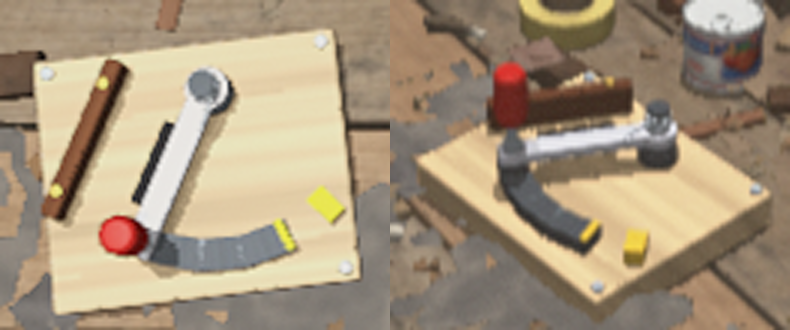

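The left crop shows the knob top at about (119,234), spindle head at (207,88) and plate corners at (35,65), (330,30), (358,272) and (55,313). The right crop shows the knob top at (509,68) and spindle head at (656,104).

Run:
```python
from h import *
from scipy.optimize import least_squares
np.set_printoptions(precision=4,suppress=True)
T=look("top");S=look("scene")
tu=lambda x,y:np.array([175+x/3-.33,140+y/3-.33]); su=lambda x,y:np.array([225+(x-390)*.3-.3,140+y*90/330-.3])
k,e=tri([ray(T,tu(119,234)),ray(S,su(509,68))]);print("knob",k,e)
s,e2=tri([ray(T,tu(207,88)),ray(S,su(656,104))]);print("spindle",s,e2)
obs=[(T,tu(35,65),(-.150,.133,.03)),(T,tu(330,30),(.04,.133,.03)),(T,tu(358,272),(.04,-.095,.03)),(T,tu(55,313),(-.15,-.095,.03)),
(T,tu(207,88),(0,0,.076)),(S,su(656,104),(0,0,.076)),
(T,tu(119,234),(-.12*np.cos(.5),.12*np.sin(.5),.125)),(S,su(509,68),(-.12*np.cos(.5),.12*np.sin(.5),.125)),
(S,su(418,160),(-.15,.095+.0,.03))][:8]
best=None
for y0 in np.arange(0,6.28,.5):
  for off in (0,):
    f=lambda p:np.concatenate([np.array(proj(c,np.r_[p[:2],0]+R.from_euler('z',p[2]).apply(q)))-u for c,u,q in obs])
    r=least_squares(f,[s[0],s[1],y0],loss='soft_l1')
    if best is None or r.cost<best.cost: best=r
print(best.x,best.cost,f(best.x).round(1).reshape(-1,2).tolist())
p=best.x
for a in (0,.25,.5,.75,.94,1.01,1.05): print(a,(np.r_[p[:2],0]+R.from_euler('z',p[2]).apply([-.12*np.cos(a-.5),-.12*np.sin(a-.5),.125])))
print(env.get_state()["clock"])
```

```text
knob [0.5261 0.2335 0.1319] [np.float64(3.850161100573855e-05), np.float64(3.8501611005844345e-05)]
spindle [0.6318 0.1852 0.0878] [np.float64(0.00024996979993811255), np.float64(0.0002499697999381232)]
[0.5814 0.1465 4.9915] 206.22466946019128 [[-0.3, -3.5], [-17.6, -14.9], [0.3, 1.6], [18.2, 11.8], [18.9, 24.3], [-7.1, 16.6], [-12.9, -40.1], [19.9, -11.9]]
0 [0.6077 0.2636 0.125 ]
0.25 [0.5779 0.2664 0.125 ]
0.5 [0.5484 0.2618 0.125 ]
0.75 [0.5209 0.2501 0.125 ]
0.94 [0.5024 0.2368 0.125 ]
1.01 [0.4963 0.231  0.125 ]
1.05 [0.493  0.2275 0.125 ]
0.65
```

```bash
cat > fit.py <<'E'
from h import *
from scipy.optimize import least_squares
np.set_printoptions(precision=4,suppress=True)
T=look("top");S=look("scene")
tu=lambda x,y:np.array([175+x/3-.33,140+y/3-.33]); su=lambda x,y:np.array([225+(x-390)*.3-.3,140+y*90/330-.3])
k=(-.12*np.cos(.5),.12*np.sin(.5),.125)
obs=[(T,tu(35,65),(.04,.133,.03)),(T,tu(330,30),(.04,-.095,.03)),(T,tu(358,272),(-.15,-.095,.03)),(T,tu(55,313),(-.15,.133,.03)),
(T,tu(207,88),(0,0,.076)),(S,su(656,104),(0,0,.076)),(T,tu(119,234),k),(S,su(509,68),k),(S,su(418,160),(-.15,.133,.03)),(S,su(772,196),(.04,-.095,.03)),(S,su(598,303),(-.15,-.095,.03))]
for fz in (0,1):
    W=lambda p,q:np.r_[p[:2],p[3]*fz]+R.from_euler('z',p[2]).apply(q)
    f=lambda p:np.concatenate([np.array(proj(c,W(p,q)))-u for c,u,q in obs])
    r=least_squares(f,[.63,.18,.05,0],loss='soft_l1');p=r.x
    print(p,r.cost,f(p).round(1).reshape(-1,2).tolist())
    for a in (0,.25,.5,.75,.94,1.01,1.05): print(a,W(p,[-.12*np.cos(a-.5),-.12*np.sin(a-.5),.125]))
E
python3 fit.py
```

```text
[0.6385 0.1919 0.1203 0.    ] 10.344624923351939 [[-1.0, -1.0], [1.0, -1.7], [1.3, 1.7], [-0.2, 0.4], [-2.0, -2.2], [0.4, 1.8], [-0.6, -0.2], [-0.2, 1.7], [-1.4, 0.9], [0.3, -0.1], [-0.5, 0.8]]
0 [0.5271 0.2364 0.125 ]
0.25 [0.5195 0.2074 0.125 ]
0.5 [0.5194 0.1775 0.125 ]
0.75 [0.5266 0.1485 0.125 ]
0.94 [0.5369 0.1281 0.125 ]
1.01 [0.5416 0.1212 0.125 ]
1.05 [0.5445 0.1174 0.125 ]
[0.6377 0.1904 0.1178 0.0032] 9.609490165820082 [[-0.7, -1.1], [1.6, -1.5], [1.7, 2.2], [-0.1, 0.7], [-1.6, -2.1], [0.5, 1.1], [-0.4, 0.0], [-0.2, 0.9], [-1.5, 0.2], [0.4, -0.7], [-0.6, 0.2]]
0 [0.5263 0.2351 0.1282]
0.25 [0.5187 0.2062 0.1282]
0.5 [0.5185 0.1762 0.1282]
0.75 [0.5257 0.1472 0.1282]
0.94 [0.5359 0.1268 0.1282]
1.01 [0.5406 0.1199 0.1282]
1.05 [0.5435 0.116  0.1282]
```

>>> jog_arm([
  [[0,0,-0.12,0,0,-0.0383,0],[0,0,-0.12,0,0,-0.0383,0],[0,0,-0.12,0,0,-0.0384,0],[-0.16,0,0,0,0,0,0],[-0.16,0,0,0,0,0,0],[-0.16,0,0,0,0,0,0],[-0.16,0,0,0,0,0,0],[-0.16,0,0,0,0,0,0],[-0.064,-0.151,0,0,0,0,0],[-0.064,-0.151,0,0,0,0,0],[-0.064,-0.151,0,0,0,0,0],[-0.064,-0.151,0,0,0,0,0],[-0.064,-0.151,0,0,0,0,0],[-0.064,-0.151,0,0,0,0,0],[-0.064,-0.151,0,0,0,0,0],[-0.064,-0.151,0,0,0,0,0],[0,0,0,0,0,0,0],[0,0,0,0,0,0,0]],
], force=40)

```text
clock: 2.55
tcp_pos: [0.5315, 0.2352, 0.2889]
orientation: [-0.0, 0.001, 1.0, 0.0]
wrist_force: [1.2, 0.0, 0.2]
finger_gap: 0.0855
grip_force: 0.0
```

>>> jog_arm([
  [[0.018,0,0.12,0,0,0,0],[0,0,0.12,0,0,0,0],[0,0,0.12,0,0,0,0],[0,0,0.12,0,0,0,0],[0,0,0.12,0,0,0,80],[0,0,0.1,0,0,0,80],[0,0,0.1,0,0,0,80],[0,0,0,0,0,0,80],[0,0,0,0,0,0,80]],
])

```text
clock: 3.45
tcp_pos: [0.526, 0.2372, 0.0891]
orientation: [-0.0, -0.001, 1.0, -0.0]
wrist_force: [0.1, 0.0, 0.6]
finger_gap: 0.0582
grip_force: 0.0
```

Run:
```python
from h import *
a=look("top")["pixels"][140:250,175:305,::-1]; b=look("scene")["pixels"][120:230,215:345,::-1]
cv2.imwrite("pics/c2.png",np.hstack([cv2.resize(a,(390,330),interpolation=2),cv2.resize(b,(390,330),interpolation=2)]))
```

```text
(no output)
```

View pics/c2.png

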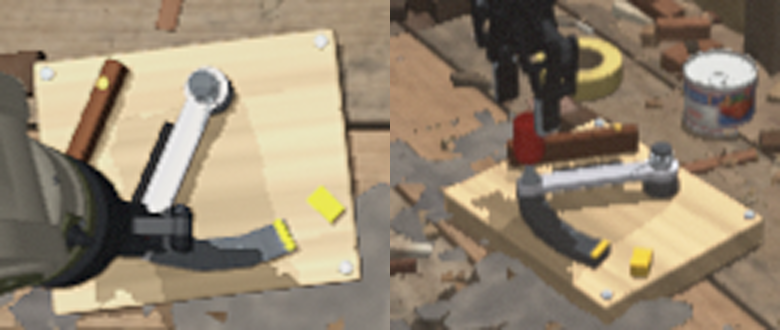

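The left view shows the hand hiding the knob. On the right the knob is at (528,135) with a finger tip just right of it at (545,125). I'll check this by projection.

Run:
```python
from h import *
S=look("scene"); f=lambda p:(lambda q:np.round([390+(q[0]-215)*3,(q[1]-120)*3]))(proj(S,p))
for n,p in dict(tcp=(.526,.2372,.089),fl=(.526,.208,.089),fr=(.526,.266,.089),knobtop=(.527,.2355,.125),knobbot=(.527,.2355,.08)).items(): print(n,f(p))
b=S["pixels"][140:180,240:290,::-1]
cv2.imwrite("pics/c3.png",cv2.resize(b,(750,600),interpolation=cv2.INTER_NEAREST))
```

```text
tcp [526. 155.]
fl [544. 170.]
fr [509. 140.]
knobtop [526. 120.]
knobbot [528. 164.]
```

View pics/c3.png

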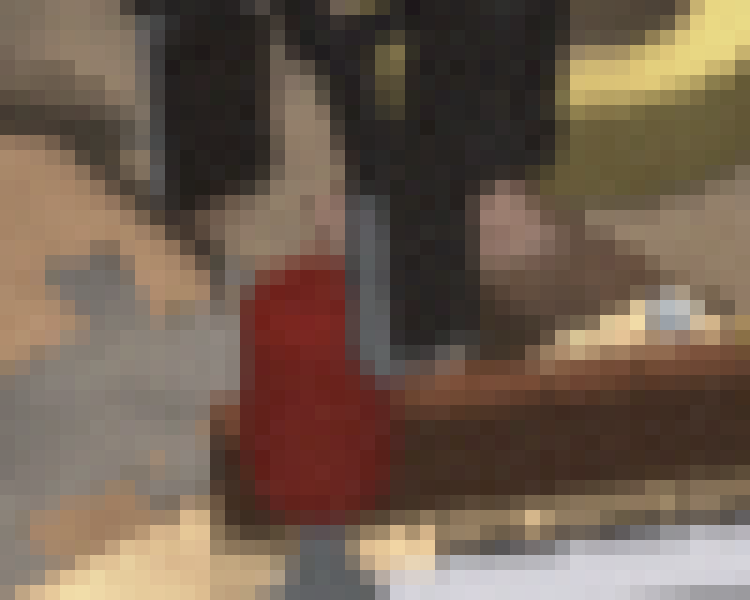

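The finger tips show at about row 164, higher than the projected TCP. The knob spans rows 158–175. I'll lower 8 mm, close, and look again.

>>> jog_arm([
  [[0,0,0.016,0,0,0,80],[0,0,0.016,0,0,0,80],[0,0,0,0,0,0,255],[0,0,0,0,0,0,255],[0,0,0,0,0,0,255],[0,0,0,0,0,0,255],[0,0,0,0,0,0,255],[0,0,0,0,0,0,255]],
], force=40)

```text
clock: 4.4
tcp_pos: [0.5267, 0.2364, 0.081]
orientation: [0.0, -0.0, 1.0, 0.0]
wrist_force: [-0.8, 2.0, 0.2]
finger_gap: 0.0248
grip_force: 39.3
```

Run:
```python
from h import *
S=look("scene");s=env.get_state(); t=s["tcp_pos"]; print(s["clock"],t)
f=lambda p:np.round((np.array(proj(S,p))-[240,130])*12)
for n,p in dict(tcp=t,fl=t+[0,-.014,0],fr=t+[0,.014,0]).items(): print(n,f(p))
cv2.imwrite("pics/c4.png",cv2.resize(S["pixels"][130:180,240:300,::-1],(720,600),interpolation=cv2.INTER_NEAREST))
```

```text
4.45 [0.52665869 0.23636717 0.08099127]
tcp [250. 529.]
fl [284. 558.]
fr [217. 500.]
```

View pics/c4.png

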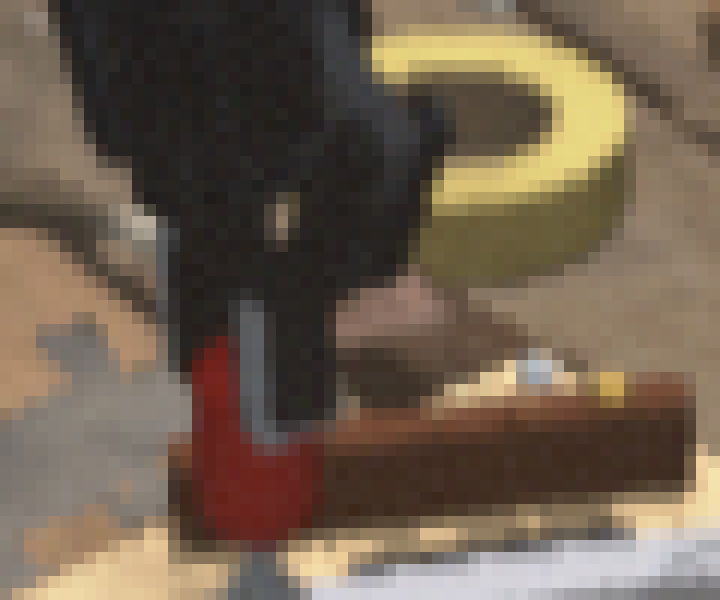

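The picture shows the pads on the knob's upper part. The tip is at about (280,445) in the crop against a projected (284,558), and the gap is 24.8 mm instead of 28. I'll check the TCP projection against the first picture and the red knob's visible extent.

Run:
```python
from h import *
S=look("scene");T=look("top");s=env.get_state()
p=np.array([.2027,.5374,.198]); y=np.array([.353,.936,0])
for z in (0,.013,.03): print(z,[np.round(proj(S,p+[0,0,z]+k*y*.0425),1) for k in(-1,0,1)])
print("top",proj(T,s["tcp_pos"]),proj(T,s["tcp_pos"]+[0,0,.044]))
a=cv2.imread("pics/scene0.png")[70:130,50:110]; b=T["pixels"][180:240,190:250,::-1]
cv2.imwrite("pics/c5.png",np.hstack([cv2.resize(q,(390,390),interpolation=0) for q in(a,b)]))
```

```text
0 [array([ 87.6, 131.1]), array([ 88.7, 123.3]), array([ 89.7, 115.8])]
0.013 [array([ 86.3, 126.5]), array([ 87.4, 118.7]), array([ 88.4, 111.3])]
0.03 [array([ 84.6, 120.4]), array([ 85.7, 112.7]), array([ 86.8, 105.4])]
top [np.float64(219.16044701739145), np.float64(219.0169449743054)] [np.float64(213.8024179492837), np.float64(217.67148427228807)]
```

View pics/c5.png

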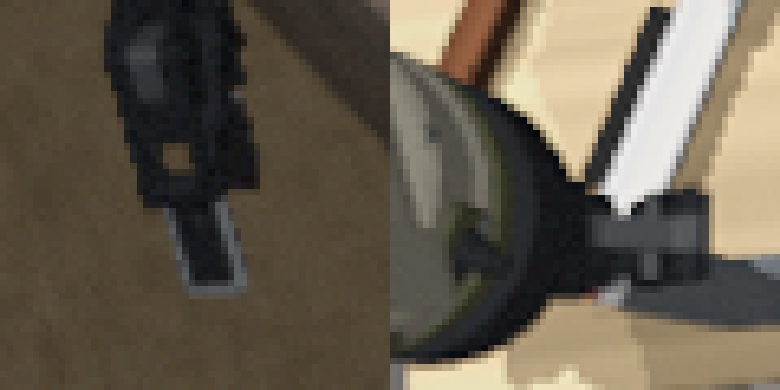

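The tips in the start picture also sit about 30 mm short of the projected TCP, so the pads really cover the knob's upper half, which is a good grip. I'll swing the first part of the arc.

>>> jog_arm([
  [[0.0078,-0.0226,-0.006,0,0,0,255],[0.0078,-0.0226,0,0,0,0,255],[0.0056,-0.0234,0,0,0,0,255],[0.0056,-0.0234,0,0,0,0,255],[0.003,-0.0238,0,0,0,0,255],[0.003,-0.0238,0,0,0,0,255],[0.0008,-0.024,0,0,0,0,255],[0.0008,-0.024,0,0,0,0,255],[-0.0018,-0.024,0,0,0,0,255],[-0.0018,-0.024,0,0,0,0,255],[0,0,0,0,0,0,255]],
], force=60)

```text
clock: 5.65
tcp_pos: [0.5191, 0.1768, 0.082]
orientation: [-0.0, 0.0, 1.0, 0.0]
wrist_force: [3.5, 4.4, -13.3]
finger_gap: 0.0236
grip_force: 59.5
```

>>> jog_arm([
  [[-0.004,-0.0236,0.002,0,0,0,255],[-0.004,-0.0236,0,0,0,0,255],[-0.0064,-0.023,0,0,0,0,255],[-0.0064,-0.023,0,0,0,0,255],[-0.0086,-0.0224,0,0,0,0,255],[-0.0086,-0.0224,0,0,0,0,255],[-0.011,-0.0214,0,0,0,0,255],[-0.011,-0.0214,0,0,0,0,255],[0,0,0,0,0,0,255]],
])

```text
clock: 6.55
tcp_pos: [0.5341, 0.133, 0.0819]
orientation: [-0.0, -0.0, 1.0, 0.002]
wrist_force: [1.7, 7.5, -9.4]
finger_gap: 0.0237
grip_force: 59.9
```

Run:
```python
from h import *
S=look("scene");T=look("top");s=env.get_state();print(s["clock"],s["tcp_pos"],s["wrist_force"])
a=S["pixels"][130:230,230:340,::-1]; b=T["pixels"][150:250,190:300,::-1]
cv2.imwrite("pics/c6.png",np.hstack([cv2.resize(q,(396,360),interpolation=2) for q in(a,b)]))
```

```text
6.65 [0.53384797 0.13337639 0.08192754] [ 1.92279932  7.57572054 -9.37856923]
```

View pics/c6.png

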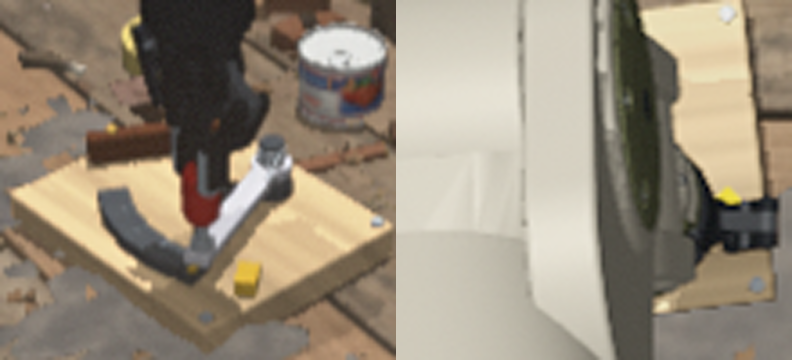

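The left view shows the arm swung with the knob at about (200,195), the pin at the yellow line (192,268) and the end block at (247,277). The right view is hidden by the robot arm. TCP travel gives a ≈ 0.89, so I'll go on to about 1.01.

>>> jog_arm([
  [[-0.0128,-0.0202,0,0,0,0,255],[-0.0128,-0.0202,0,0,0,0,255],[-0.007,-0.0097,0,0,0,0,255],[0,0,0,0,0,0,255],[0,0,0,0,0,0,255]],
])

```text
clock: 7.15
tcp_pos: [0.5417, 0.1214, 0.0819]
orientation: [-0.0, -0.001, 1.0, 0.002]
wrist_force: [2.1, 8.4, -8.3]
finger_gap: 0.0232
grip_force: 60.0
```

>>> jog_arm([
  [[0,0,0.008,0,0,0,255],[0,0,0.008,0,0,0,255],[0,0,0.008,0,0,0,255],[0,0,0.008,0,0,0,255],[0,0,0,0,0,0,255]],
])

```text
clock: 7.65
tcp_pos: [0.5423, 0.1211, 0.0754]
orientation: [0.001, -0.001, 1.0, 0.002]
wrist_force: [-0.5, 7.3, -1.1]
finger_gap: 0.0237
grip_force: 60.9
```

>>> jog_arm([
  [[0,0,0.008,0,0,0,255],[0,0,0.008,0,0,0,255],[0,0,0.008,0,0,0,255],[0,0,0.004,0,0,0,255],[0,0,0,0,0,0,255]],
])

```text
clock: 8.15
tcp_pos: [0.5428, 0.1209, 0.0695]
orientation: [0.001, -0.001, 1.0, 0.001]
wrist_force: [-1.2, 6.2, 5.4]
finger_gap: 0.0236
grip_force: 61.5
```

>>> jog_arm([
  [[0,0,0.004,0,0,0,255],[0,0,0.004,0,0,0,255],[0,0,0,0,0,0,255]],
])

```text
clock: 8.45
tcp_pos: [0.5437, 0.1205, 0.0691]
orientation: [0.003, -0.001, 1.0, 0.001]
wrist_force: [-3.4, 4.0, 13.9]
finger_gap: 0.0239
grip_force: 62.6
```

>>> jog_arm([
  [[0.007,0.01,0,0,0,0,255],[0.007,0.01,0,0,0,0,255],[0,0,0,0,0,0,255],[0,0,0,0,0,0,0],[0,0,0,0,0,0,0],[0,0,0,0,0,0,0],[0,0,0,0,0,0,0],[0,0,0,0,0,0,0]],
])

```text
clock: 9.25
tcp_pos: [0.5385, 0.1242, 0.0648]
orientation: [-0.0, -0.0, 1.0, -0.0]
wrist_force: [-0.0, -0.2, -0.1]
finger_gap: 0.0855
grip_force: 0.0
```

>>> jog_arm([
  [[0,0,-0.06,0,0,0,0],[0,0,-0.1,0,0,0,0],[0,0,-0.12,0,0,0,0],[0,0,-0.12,0,0,0,0],[0,0,-0.12,0,0,0,0],[0,0,-0.12,0,0,0,0],[0.12,0,-0.12,0,0,0,0],[0.16,0,0,0,0,0,0],[0.12,0,0,0,0,0,0],[0,0,0,0,0,0,0],[0,0,0,0,0,0,0]],
])

```text
clock: 10.35
tcp_pos: [0.4386, 0.1244, 0.2552]
orientation: [0.001, -0.0, 1.0, -0.0]
wrist_force: [0.4, -0.7, 0.1]
finger_gap: 0.0855
grip_force: 0.0
```

Run:
```python
from h import *
S=look("scene");T=look("top");s=env.get_state();print(s["clock"],s["tcp_pos"],s["wrist_force"])
uv={}
for n,c in (("scene",S),("top",T)):
    l=spotter.landmark_of("red_knob",n); print(n,[(np.round(d["uv"],1),round(d["conf"],2)) for d in l])
W=lambda a,z:np.array([.6385,.1919,z])-.12*np.array([np.cos(a-.5+.1203),np.sin(a-.5+.1203),0])
for z in (.113,.125): print(z,proj(S,W(.94,z)),proj(T,W(.94,z)))
a=S["pixels"][130:230,230:340,::-1]; b=T["pixels"][150:250,190:300,::-1]
cv2.imwrite("pics/c7.png",np.hstack([cv2.resize(q,(396,360),interpolation=2) for q in(a,b)]))
```

```text
10.45 [0.4395717  0.12436989 0.25482556] [ 0.42318206  0.41130716 -0.20217006]
scene [(array([290.2, 179.3]), 0.55)]
top [(array([267.6, 212.9]), 0.6)]
0.113 [np.float64(287.01287449873774), np.float64(181.864470312677)] [np.float64(268.6679821083857), np.float64(212.98535494607788)]
0.125 [np.float64(286.9468473899147), np.float64(177.8658063789057)] [np.float64(267.89500851409144), np.float64(212.53364000396218)]
```

View pics/c7.png

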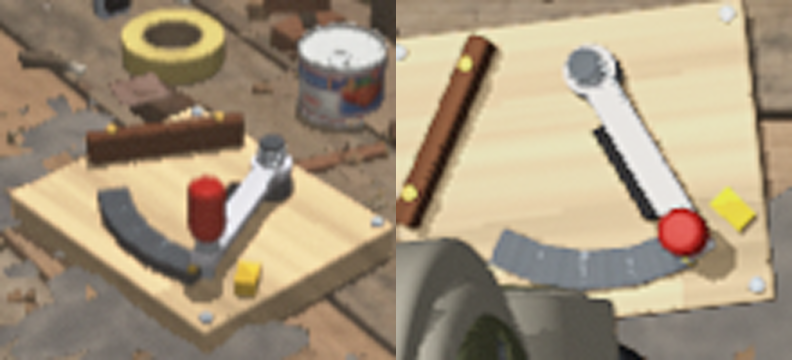

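The left view shows the arm staying open with the knob top at about (207,187). The right view shows the knob at (682,232), beside the end block. I'll check the depth numerically from the red blob before and after.

Run:
```python
from h import *
S=look("scene")
W=lambda a,z:np.array([.6385,.1919,z])-.12*np.array([np.cos(a-.38),np.sin(a-.38),0])
for im,a,zs in ((cv2.imread("pics/scene1.png")[:,:,::-1],0,(.125,)),(S["pixels"],.94,(.113,.118,.125))):
    i=im.astype(int); m=((i[...,0]>70)&(i[...,0]>3*i[...,1])&(i[...,0]>3*i[...,2]))[150:205,245:305]
    r,c=np.nonzero(m); print("rows",r.min()+150,r.max()+150,"centroid",c.mean()+245,r.mean()+150,m.sum())
    for z in zs: print(z,"mid proj",np.round(proj(S,W(a,z-.0225)),1))
print(env.get_state()["clock"])
```

```text
rows 158 168 centroid 260.52272727272725 160.54545454545453 44
0.125 mid proj [260.6 167.2]
rows 180 184 centroid 286.89473684210526 182.21052631578948 38
0.113 mid proj [287.1 189.2]
0.118 mid proj [287.1 187.6]
0.125 mid proj [287.1 185.3]
10.6
```

```bash
python3 -c "
from workcell import ticket
print(ticket.hand_in())"
```

```text
the job is handed in; nothing more can be done
None
```

I handed the job in at about 10.6 s: the red arm is latched open with the pin about 12 mm down in the notch (from the camera and a bottoming force of about 14 N), the gripper is clear, and I never approached the blue jig; no verdict came back.

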